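# Tap three sample vials home in run order

### The job

Three samples are about to be run, but their vials stand proud on the sampler's seats: with a light fingertip press on the cap, push the blue vial down until it is fully home, then the yellow one, then the red one, in that order. Be gentle with the glass, do not lift any vial, leave the green, white and grey vials standing as they are, and do not disturb the other things on the bench.

Things in the scene. Friction and masses are not known exactly. Their poses are not given: they have to be found in the camera images.
- tray: black vial tray of the white bench-top sampler: block 130 x 190 x 45 mm with six square wells, two rows of three: 54 mm between the rows (tray x), 52 mm between neighbours in a row (tray y). Origin at the centre of its underside, 34 mm above the bench; z up. It cannot slide. It floats on stiff springs: firm up to 8 N, then sinks about 1 mm for each 3 N, and comes back.
- tray_top (a point): centre of the tray's top face, 45 mm above the tray's origin. In each well a vial stands on a seat that is at first 10 mm too high. The seat yields at about 3 N, goes straight down with its vial, stays where it is left, and stops firmly when the vial is home, 10 mm lower.
- vial_blue_cap (a point): centre of the flat top of the blue cap (21 mm diameter) of a loose glass vial, 23 mm diameter, 76 mm tall, upright in one of the tray's wells. At the start 93 mm above the tray's origin (127 mm above the bench), 48 mm clear of the tray's top face; 83 mm above the tray's origin when the vial is home.
- vial_yellow_cap (a point): centre of the flat top of the yellow cap (21 mm diameter) of a loose glass vial, 23 mm diameter, 76 mm tall, upright in one of the tray's wells. At the start 93 mm above the tray's origin (127 mm above the bench), 48 mm clear of the tray's top face; 83 mm above the tray's origin when the vial is home.
- vial_red_cap (a point): centre of the flat top of the red cap (21 mm diameter) of a loose glass vial, 23 mm diameter, 76 mm tall, upright in one of the tray's wells. At the start 93 mm above the tray's origin (127 mm above the bench), 48 mm clear of the tray's top face; 83 mm above the tray's origin when the vial is home.
- vial_green_cap (a point): centre of the flat top of the green cap (21 mm diameter) of a loose glass vial, 23 mm diameter, 76 mm tall, upright in one of the tray's wells. To be left as it stands: 93 mm above the tray's origin.
- vial_white_cap (a point): centre of the flat top of the white cap (21 mm diameter) of a loose glass vial, 23 mm diameter, 76 mm tall, upright in one of the tray's wells. To be left as it stands: 93 mm above the tray's origin.
- vial_grey_cap (a point): centre of the flat top of the grey cap (21 mm diameter) of a loose glass vial, 23 mm diameter, 76 mm tall, upright in one of the tray's wells. To be left as it stands: 93 mm above the tray's origin.
- tube_rack: bystander: low blue plastic tube rack, 85 x 120 x 45 mm, empty; origin at the centre of its underside; beside the sampler
- amber_bottle: bystander: capped amber glass bottle, 60 mm diameter, 120 mm tall; origin at the centre of its underside; beside the sampler
- beaker: bystander: open clear beaker, 70 mm diameter, 85 mm tall; origin at the centre of its underside; beside the sampler
- cap_jar: bystander: small clear jar with a white lid, 52 mm diameter, 65 mm tall; origin at the centre of its underside; behind the sampler
- wrench: bystander: small steel fitting wrench, 150 mm long, lying on the bench behind the sampler
Not all that is in view belongs to the job. What is shaped like the part that bears vial_green_cap but orange or purple is not meant.

How it is judged:
By the outcome, as a careful person would: the job done as asked, in the order asked, and still so for the second after the job is handed in, with the robot touching nothing.
It also fails if it takes over 51 s, if anything falls off the work surface, if the arm or the gripper's body presses on something with over 40 N, if the wrist force passes 120 N, or if a joint passes its speed limit or range.

### The arm

A 6-joint arm with a two-finger parallel gripper is mounted at the origin on the work surface. World frame = base frame: x ahead of the robot, y to its left, z up, the work surface at z = 0. Lengths are in mm, angles in degrees, forces in N, time in s.
With the tool pointing down it reaches from about 350 to 850 mm from the base axis. Payload 8.1 kg.
Tool frame: the origin (TCP) lies on the centre line of the jaws, within the pads' length; the fingertips stand r.tip_extent ahead of it and the grasp point (between the pads) lies 8 mm behind it (r.tip_extent is the distance from the TCP to the fingertips, in mm); z points along the fingers, y is the direction in which the jaws open and shut (so a half turn about z gives the same grasp; the last joint's range is limited). The gripper opens to 85 mm and grips with 20 to 120 N. Pads are 22 mm wide; open, the fingers measure 114 mm over their backs; the gripper's body (76 mm by 85 mm) begins 54 mm behind the grasp point. The pads swing forward as they close: fully open they stand 13 mm farther back than shut.
Start: joints at [-68.663, 7.471, 85.268, -0, 87.261, -4.893], TCP at [265.205, -538.212, 242.292] pointing down, gripper open.
Joint ranges: [-169.43, 169.43], [-51.17, 129.36], [1.28, 143.12], [-76.62, 256.62], [0, 156.53], [-152.29, 152.29]. Speed limits (degrees/s): [136.94, 136.94, 159.86, 180, 180, 180].

### API

Orientations are given as [roll, pitch, yaw] about the fixed x, y, z axes, in that order (R = Rz(yaw) Ry(pitch) Rx(roll)).
In Python, from bench import sense, optics, hand_in, spotter, r gives the robot as it stands.
- The arm moves only by the tool apply_moves, never from a script. Its argument "series" is a list of rows, each a list of 3 entries, a list of its own where there are three numbers: the opening, from 0 (shut) to 1 (fully open), then the shift along the world's x, y, z in m, then the turn about the world's z in rad. In form: [[grip, [x, y, z], turn], ...]. A call has 1 to 5 rows; each row is the pose to reach, as a shift and turn from the pose measured when the call began; what a row does not reach only later rows make up. A row lasts 1/8 s, in which the tool goes at most 62.5 mm and 10.7 degrees, less where a joint would pass 70% of its speed; a pose out of reach is approached as far as the arm can. A call with a gripper value outside its range is refused whole. The fingers move at their own pace and stop on an object; "grip_force" is the grip in N (left out, the last holds). Time passes only in rows, so rows that repeat a pose let the fingers close. It gives the time, the measured TCP pose, the force and the opening at its end, in the units of the state.
- sense(): the state, without advancing time (a new reading comes with each control period).
- optics.snapshot(name): name is "side" or "top"; returns a dict with "color" (480x640x3 uint8, blue, green, red), "intrinsics" (3x3 intrinsics, pixels), "rvec" (rotation vector, rad) and "tvec" (3), from world to camera coordinates, as OpenCV has them. Camera axes: x right, y down, z forward; pixel columns grow to the right and rows downward; lengths in mm; the calibration is good to about 2 mm. A picture is of the moment at which its call begins. There is no depth.
- hand_in(): hands the job in, once; it reports no verdict.
Trained networks look in a picture, given as the dict that the camera call returned (one of the last four; its "shot" number tells which), for a name from the list of things; names that differ only in an ending like _2 or _b are one class to them, and where a whole thing is asked for, a point or a joint stands for the part that bears it (a point fixed in the world has none). Each returns a list of dicts, best first, with "p" (0 to 1); they miss things now and then, are a little off and sometimes report something else, mostly with a low value. They report only what shows in the picture. A call takes as long as a camera call. They do not tell look-alikes from the thing itself.
- spotter.search_frame(picture, query): "xyz" ([x, y, z] in mm, in the coordinates of the camera as it stood for that picture, good to about 4 mm: the middle of the surface that is visible of it).
- spotter.masks_of(picture, query): "mask" (480x640 bool, what is visible of it).
The state is a dict: "time": time; "joint_pos": joint angles; "qd": joint speeds; "joint_efforts": joint torques, N m; "tool_pos": TCP position; "tcp_rot": TCP orientation; "ft_force": force on the tool from outside, world axes, zero at the start; "wrist_torque": the same for the moment, N m; "finger_gap": finger opening in mm.
Only numpy, scipy, OpenCV 4.12 (cv2) and the standard library are available. Lean on these libraries where they do the work, as an engineer would, in place of code of your own. Each camera call takes 0.05 s, during which the arm holds its last target.

## Working session

There is one attempt and no reset: what is moved stays moved. The work goes in short steps, Python scripts to look and compute and a tool call to move; the robot and the scene stay as the last step left them, time stands still between calls to the robot, and variables do not carry over. Pictures are saved under pics/ and viewed, and the job is handed in when it is done.

Besides the shell and the picture viewer there is one more tool, called as name([rows], argument=value, ...), one row to a line, values as JSON. apply_moves: Moves the arm, as the interface text tells. Its arguments: {"type":"object","properties":{"series":{"type":"array"},"grip_force":{"type":"number"}},"required":["series"]}

```bash
mkdir -p pics; ls
python3 - <<'E'
from bench import sense, optics, spotter, r
import cv2, pickle
print(sense()); print(r, getattr(r,'tip_extent',None))
for n in ("side","top"):
    p=optics.snapshot(n); cv2.imwrite(f"pics/{n}0.png",p["color"]); pickle.dump(p,open(f"{n}0.pkl","wb"))
    R=cv2.Rodrigues(p["rvec"])[0]
    print(n,p["intrinsics"].tolist(), (-R.T@p["tvec"].reshape(3)))
    for q in ["tray_top","vial_blue_cap","vial_yellow_cap","vial_red_cap","vial_green_cap","vial_white_cap","vial_grey_cap","tube_rack","amber_bottle","beaker","cap_jar","wrench"]:
        for d in spotter.search_frame(p,q)[:3]:
            print(q, round(d["p"],2), (R.T@(d["xyz"]-p["tvec"].reshape(3))).round(1))
print(sense()["time"])
E
```

```text
pics
{'time': 0.0, 'joint_pos': array([-6.86631707e+01,  7.51597895e+00,  8.53279627e+01,  4.62367095e-04,
        8.72614255e+01, -4.89374585e+00]), 'qd': array([ 0.01253208,  0.13630632,  0.07336146,  0.09392705, -0.03051587,
       -0.06961924]), 'joint_efforts': array([-2.87859275e-04, -5.69394636e+01, -5.00549877e+01, -2.54439519e-04,
        1.50504842e-02,  2.60800891e-05]), 'tool_pos': array([ 265.01753536, -537.72078726,  241.24794913]), 'tcp_rot': array([-1.79895056e+02, -9.44878801e-03,  2.62305440e+01]), 'ft_force': array([0.13816267, 0.45646664, 0.34414397]), 'wrist_torque': array([ 0.02216799,  0.02251566, -0.00432911]), 'finger_gap': 85.36666351508973}
<Robot object at 0x7f382e787a10> 11.0
side [[594.3811785899852, 0.0, 322.00734080361184], [0.0, 594.3811785899852, 244.77629701922746], [0.0, 0.0, 1.0]] [ 472.70007873 -871.17676781  767.79621729]
tray_top 0.58 [ 558.9 -189.3   80.1]
vial_blue_cap 0.74 [ 586.  -201.1  104. ]
vial_blue_cap 0.44 [ 561.5 -188.6   79.1]
vial_yellow_cap 0.69 [598.  -95.4 112.7]
vial_red_cap 0.59 [ 529.4 -187.8  108.2]
vial_green_cap 0.97
[... 480 characters left out ...]
6, 237.7580437760781], [0.0, 0.0, 1.0]] [ 354.18207473   44.23822442 1057.11166375]
tray_top 0.84 [ 557.2 -123.8   78.6]
tray_top 0.51 [733.8 -58.5   6.1]
vial_blue_cap 0.63 [ 576.  -179.9  107.7]
vial_yellow_cap 0.42 [595.  -82.8 116.8]
vial_red_cap 0.62 [ 527.9 -177.4  123.6]
vial_green_cap 0.45 [396.4 -40.8  78.8]
vial_green_cap 0.44 [ 517.1 -346.4   26.1]
vial_green_cap 0.42 [ 536.1 -121.7  122.3]
vial_white_cap 0.74 [ 581.  -132.9  115.7]
vial_grey_cap 0.58 [542.3 -71.  125.5]
tube_rack 0.89 [ 518.6 -350.1   27.9]
amber_bottle 0.84 [658.9  67.5  87.3]
beaker 0.94 [524.8  69.6  34.7]
beaker 0.6 [ 584.9 -131.   115.8]
cap_jar 0.73 [ 695.8 -225.9   67.2]
wrench 0.96 [734.1 -57.6   5.8]
1.3
```

View pics/side0.png

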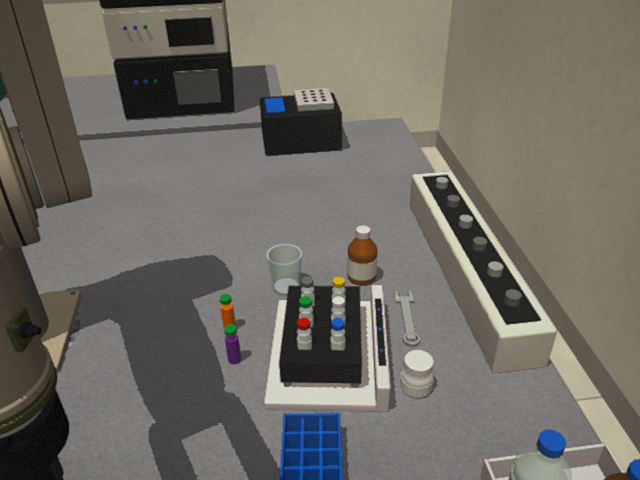

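View pics/top0.png

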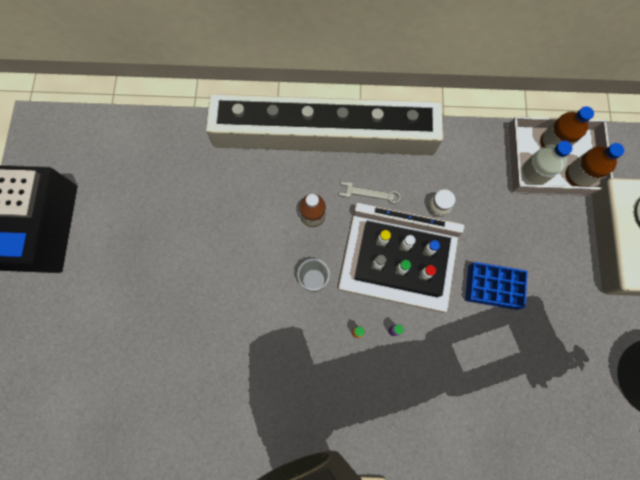

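The side view shows the six caps (red 303,324; green 305,302; grey 307,283; blue 337,324; white 338,303; yellow 338,283). The top view shows yellow 385,235; white 409,242; blue 433,246; grey 379,261; green 404,265; red 429,270. The green-capped orange and purple vials on the bench are decoys.

Run:
```python
import cv2,pickle,numpy as np
a=pickle.load(open("side0.pkl","rb"))["color"][265:395,260:400]
b=pickle.load(open("top0.pkl","rb"))["color"][200:315,335:470]
a=cv2.resize(a,(560,520),interpolation=cv2.INTER_NEAREST);b=cv2.resize(b,(675,575),interpolation=cv2.INTER_NEAREST)
cv2.imwrite("pics/sz.png",a);cv2.imwrite("pics/tz.png",b)
```

```text
(no output)
```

View pics/sz.png

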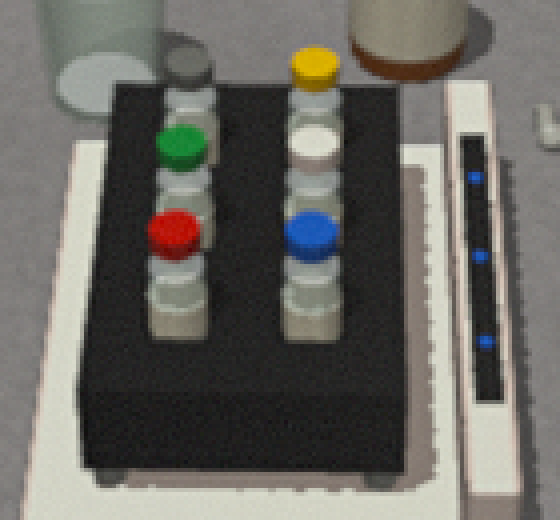

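View pics/tz.png

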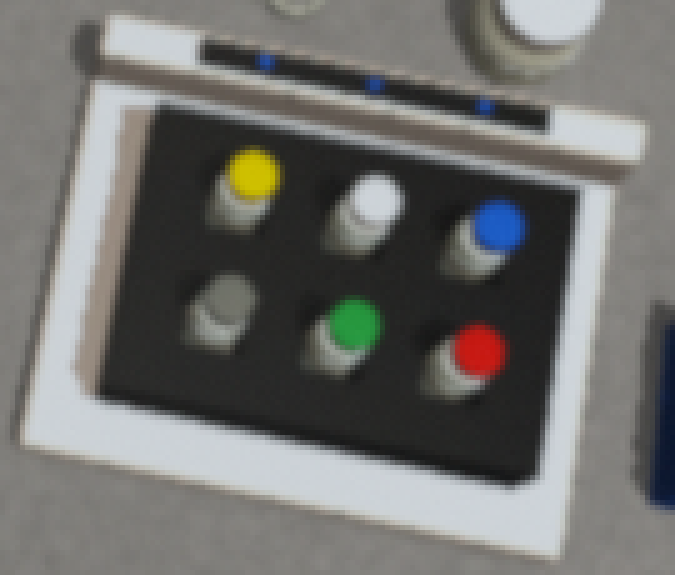

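```bash
cat > fit.py <<'E'
import cv2,pickle,numpy as np
from scipy.optimize import least_squares
names=["yellow","white","blue","grey","green","red"]
T=np.array([(253,172),(378,199),(499,224),(231,297),(355,322),(480,348)])/5+[335,200]-.4
S=np.array([(315,62),(316,141),(312,229),(189,60),(183,141),(175,229)])/4+[260,265]-.4
G=np.array([(27*a,52*b) for a in(1,-1) for b in(1,0,-1)],float)
C={n:pickle.load(open(n+"0.pkl","rb")) for n in("top","side")}
def pts(p,z=127):
    c,s=np.cos(p[2]),np.sin(p[2]); return np.c_[G@np.array([[c,-s],[s,c]]).T+p[:2],np.full(6,z)]
def res(n,P):
    c=C[n]; q=cv2.projectPoints(P,c["rvec"],c["tvec"],c["intrinsics"],None)[0].reshape(-1,2)
    return q-{"top":T,"side":S}[n]
for cams in(("top",),("side",),("top","side")):
    f=least_squares(lambda p:np.concatenate([res(n,pts(p)).ravel() for n in cams]),[557,-124,0])
    print(cams,f.x[:2].round(1),np.degrees(f.x[2]).round(2),"rms px",np.sqrt(np.mean(f.fun**2)).round(2))
print(f.fun.reshape(2,6,2).round(1).tolist())
for n,q in zip(names,pts(f.x)): print(n,q.round(1))
E
python3 fit.py
```

```text
('top',) [ 563.  -132.4] -9.85 rms px 0.14
('side',) [ 565.8 -135.7] -9.86 rms px 0.21
('top', 'side') [ 564.8 -133.9] -9.82 rms px 0.74
[[[0.8, -0.6], [0.4, -1.0], [0.8, -0.9], [0.7, -0.9], [0.7, -0.7], [0.7, -0.7]], [[-0.6, -0.6], [-1.2, -0.4], [-0.5, -0.7], [-0.6, -0.3], [-0.8, -0.7], [-0.6, -1.0]]]
yellow [600.3 -87.2 127. ]
white [ 591.4 -138.5  127. ]
blue [ 582.6 -189.7  127. ]
grey [547.1 -78.  127. ]
green [ 538.2 -129.3  127. ]
red [ 529.4 -180.5  127. ]
```

apply_moves([
  [0,[0.04,0.044,0],-0.12],
  [0,[0.08,0.088,0],-0.24],
  [0,[0.12,0.132,0],-0.36],
  [0,[0.16,0.175,0],-0.48],
  [0,[0.2,0.219,0],-0.63],
], grip_force=20)

```text
time: 1.92
tool_pos: [466.3, -317.8, 242.5]
tcp_rot: [180.0, -0.0, -10.1]
ft_force: [0.4, -0.3, -0.1]
finger_gap: 0.0
```

apply_moves([
  [0,[0.04,0.044,0],0],
  [0,[0.08,0.088,0],0],
  [0,[0.1163,0.1281,-0.02],0],
  [0,[0.1163,0.1281,-0.06],0],
  [0,[0.1163,0.1281,-0.085],0],
])

```text
time: 2.55
tool_pos: [582.3, -188.3, 155.2]
tcp_rot: [-180.0, 0.1, -10.0]
ft_force: [-0.4, -0.2, -0.0]
finger_gap: -0.1
```

```bash
cat > look.py <<'E'
import sys,cv2
from bench import optics,sense
t=sys.argv[1]
import pickle
ims=[]
for n,(y,x) in(("side",(250,260)),("top",(195,330))):
    p=optics.snapshot(n); pickle.dump(p,open(f"{n}_{t}.pkl","wb"))
    ims.append(cv2.resize(p["color"][y:y+130,x:x+130],(400,400),interpolation=cv2.INTER_CUBIC))
cv2.imwrite(f"pics/{t}.png",cv2.hconcat(ims))
s=sense();print(s["time"],s["tool_pos"].round(2),s["tcp_rot"].round(2),s["ft_force"].round(2),s["finger_gap"])
E
python3 look.py a1
```

```text
2.65 [ 580.47 -188.36  153.45] [-179.94    0.34  -10.1 ] [-0.45  1.49 -0.2 ] 0.024000259549242647
```

View pics/a1.png

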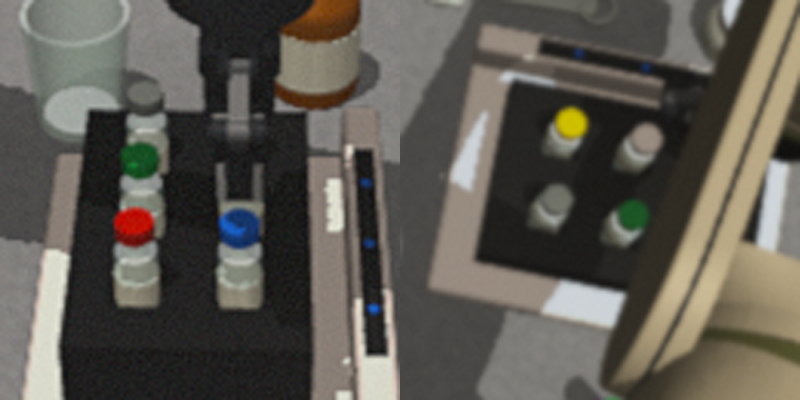

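apply_moves([
  [0,[0.001,-0.001,-0.003],0],
  [0,[0.002,-0.0015,-0.006],0],
  [0,[0.002,-0.0015,-0.009],0],
  [0,[0.002,-0.0015,-0.009],0],
])

```text
time: 3.15
tool_pos: [582.5, -190.0, 144.7]
tcp_rot: [-179.9, 0.3, -10.1]
ft_force: [0.4, 0.4, -0.4]
finger_gap: -0.0
```

```bash
python3 look.py a2
```

```text
3.25 [ 582.57 -189.96  144.79] [-179.94    0.32  -10.11] [ 0.43 -0.4  -0.05] 0.07161882148491484
```

View pics/a2.png

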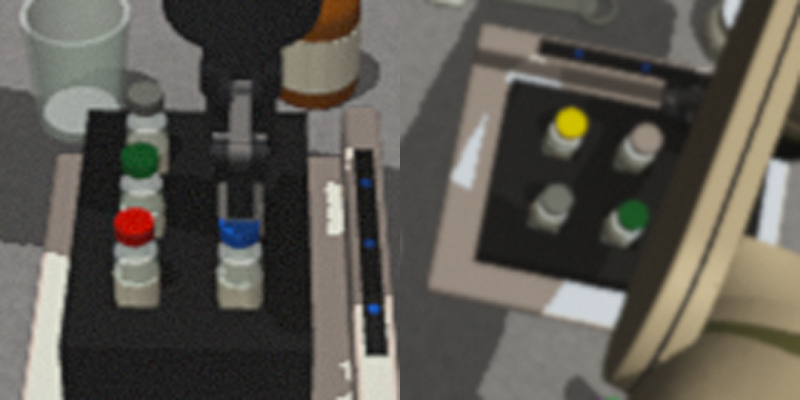

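The closed fingertips are centred over the blue cap (side crop 240,225), about 6 mm above it. I'll descend slowly and watch the force.

apply_moves([
  [0,[0,0,-0.0015],0],
  [0,[0,0,-0.003],0],
  [0,[0,0,-0.0045],0],
  [0,[0,0,-0.006],0],
  [0,[0,0,-0.008],0],
])

```text
time: 3.88
tool_pos: [582.8, -190.0, 137.0]
tcp_rot: [-179.9, 0.3, -10.1]
ft_force: [0.6, 0.5, 2.7]
finger_gap: 0.1
```

apply_moves([
  [0,[0,0,-0.0015],0],
  [0,[0,0,-0.003],0],
  [0,[0,0,-0.0045],0],
  [0,[0,0,-0.006],0],
  [0,[0,0,-0.007],0],
])

```text
time: 4.5
tool_pos: [582.8, -190.1, 129.9]
tcp_rot: [-179.9, 0.3, -10.1]
ft_force: [-1.0, 0.4, 2.5]
finger_gap: -0.1
```

apply_moves([
  [0,[0,0,-0.0005],0],
  [0,[0,0,-0.001],0],
  [0,[0,0,-0.001],0],
])

```text
time: 4.88
tool_pos: [582.8, -190.0, 128.8]
tcp_rot: [-179.9, 0.3, -10.1]
ft_force: [-0.2, -0.3, 2.2]
finger_gap: 0.4
```

apply_moves([
  [0,[0,0,-0.0005],0],
  [0,[0,0,-0.0005],0],
])

```text
time: 5.12
tool_pos: [582.8, -190.0, 128.3]
tcp_rot: [-179.9, 0.3, -10.1]
ft_force: [-0.0, -0.7, 1.7]
finger_gap: 0.3
```

apply_moves([
  [0,[0,0,-0.0005],0],
  [0,[0,0,-0.0005],0],
])

```text
time: 5.38
tool_pos: [582.9, -190.1, 128.0]
tcp_rot: [-180.0, 0.3, -10.1]
ft_force: [-0.2, 0.4, 4.3]
finger_gap: -0.0
```

apply_moves([
  [0,[0,0,-0.0004],0],
  [0,[0,0,-0.0004],0],
])

```text
time: 5.62
tool_pos: [583.0, -190.1, 127.7]
tcp_rot: [-180.0, 0.3, -10.1]
ft_force: [-0.1, 0.6, 5.0]
finger_gap: -0.1
```

apply_moves([
  [0,[0,0,-0.0004],0],
  [0,[0,0,-0.0004],0],
])

```text
time: 5.88
tool_pos: [583.0, -190.2, 127.5]
tcp_rot: [-180.0, 0.3, -10.1]
ft_force: [-1.2, 0.2, 5.6]
finger_gap: 0.3
```

Force climbs steadily above the 3 N yield at the expected home height (tip 116.6 mm), so the blue vial is home. I'll lift and go to yellow.

apply_moves([
  [0,[0,0,0.004],0],
  [0,[0,0,0.028],0],
  [0,[0.008,0.05,0.035],0],
  [0,[0.0173,0.103,0.03],0],
  [0,[0.0173,0.103,0.026],0],
])

```text
time: 6.5
tool_pos: [600.4, -83.5, 153.0]
tcp_rot: [-179.9, 0.3, -9.9]
ft_force: [-0.5, -0.5, 0.3]
finger_gap: -0.1
```

```bash
python3 look.py b1
```

```text
6.6 [599.64 -86.6  152.34] [-179.97    0.37  -10.01] [-0.09  0.17 -1.01] -0.12303765903417982
```

View pics/b1.png

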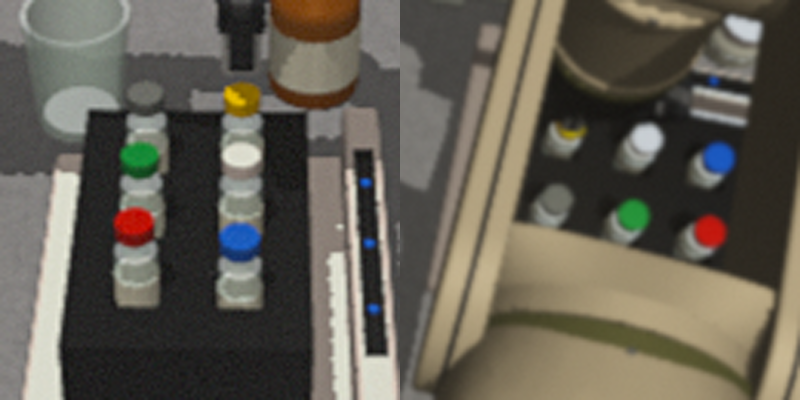

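Blue now sits lower than red (side crop, cap row 241 against 227), and the rest are unchanged. Next is the descent on yellow.

apply_moves([
  [0,[0.0004,-0.0005,-0.003],0],
  [0,[0.0006,-0.0006,-0.006],0],
  [0,[0.0006,-0.0006,-0.009],0],
  [0,[0.0006,-0.0006,-0.011],0],
  [0,[0.0006,-0.0006,-0.0125],0],
])

```text
time: 7.22
tool_pos: [600.2, -87.4, 139.7]
tcp_rot: [-180.0, 0.4, -10.0]
ft_force: [-0.2, -0.0, 0.0]
finger_gap: -0.2
```

apply_moves([
  [0,[0,0,-0.001],0],
  [0,[0,0,-0.002],0],
  [0,[0,0,-0.003],0],
  [0,[0,0,-0.004],0],
])

```text
time: 7.72
tool_pos: [600.5, -87.4, 136.1]
tcp_rot: [-180.0, 0.3, -10.0]
ft_force: [-0.6, -1.0, 2.3]
finger_gap: 0.1
```

apply_moves([
  [0,[0,0,-0.0015],0],
  [0,[0,0,-0.003],0],
  [0,[0,0,-0.0045],0],
  [0,[0,0,-0.006],0],
  [0,[0,0,-0.0065],0],
])

```text
time: 8.35
tool_pos: [600.4, -87.4, 129.4]
tcp_rot: [-180.0, 0.3, -10.0]
ft_force: [0.0, 0.3, 1.8]
finger_gap: -0.1
```

apply_moves([
  [0,[0,0,-0.0005],0],
  [0,[0,0,-0.001],0],
  [0,[0,0,-0.001],0],
])

```text
time: 8.72
tool_pos: [600.3, -87.4, 128.2]
tcp_rot: [-180.0, 0.4, -10.0]
ft_force: [0.3, 0.0, 2.6]
finger_gap: -0.1
```

apply_moves([
  [0,[0,0,-0.0005],0],
  [0,[0,0,-0.0005],0],
])

```text
time: 8.98
tool_pos: [600.5, -87.4, 128.0]
tcp_rot: [-180.0, 0.3, -10.0]
ft_force: [0.7, -0.1, 3.5]
finger_gap: -0.0
```

apply_moves([
  [0,[0,0,-0.0005],0],
  [0,[0,0,-0.0005],0],
])

```text
time: 9.22
tool_pos: [600.6, -87.4, 127.7]
tcp_rot: [-180.0, 0.3, -10.0]
ft_force: [-0.5, -0.0, 4.8]
finger_gap: -0.0
```

apply_moves([
  [0,[0,0,-0.0004],0],
  [0,[0,0,-0.0004],0],
])

```text
time: 9.48
tool_pos: [600.7, -87.4, 127.5]
tcp_rot: [-180.0, 0.3, -10.0]
ft_force: [-0.3, -0.2, 5.2]
finger_gap: -0.1
```

Yellow ends with the same height and force signature as blue, so it is home. Now to red.

apply_moves([
  [0,[0,0,0.004],0],
  [0,[0,0,0.028],0],
  [0,[-0.035,-0.045,0.035],0],
  [0,[-0.065,-0.085,0.033],0],
  [0,[-0.0713,-0.0931,0.026],0],
])

```text
time: 10.1
tool_pos: [528.0, -182.6, 153.5]
tcp_rot: [180.0, 0.3, -10.2]
ft_force: [0.1, 0.2, 0.2]
finger_gap: 0.1
```

```bash
python3 look.py c1
```

```text
10.2 [ 528.11 -180.93  152.13] [-179.94    0.42  -10.14] [0.63 0.67 0.23] -0.007849980925444566
```

View pics/c1.png

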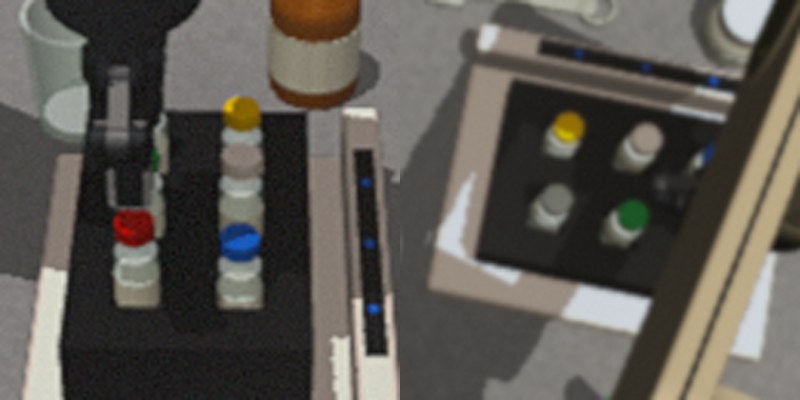

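Yellow is down (side crop 240,112, was 99) and white is unchanged. The fingers are above red.

apply_moves([
  [0,[0.0008,0.0003,-0.003],0],
  [0,[0.0013,0.0004,-0.006],0],
  [0,[0.0013,0.0004,-0.009],0],
  [0,[0.0013,0.0004,-0.011],0],
  [0,[0.0013,0.0004,-0.0125],0],
])

```text
time: 10.82
tool_pos: [529.5, -180.3, 139.5]
tcp_rot: [-179.9, 0.4, -10.1]
ft_force: [0.8, 0.3, -0.3]
finger_gap: -0.3
```

apply_moves([
  [0,[0,0,-0.001],0],
  [0,[0,0,-0.002],0],
  [0,[0,0,-0.003],0],
  [0,[0,0,-0.004],0],
])

```text
time: 11.32
tool_pos: [529.8, -180.5, 135.8]
tcp_rot: [-179.9, 0.4, -10.1]
ft_force: [-0.0, 0.6, 3.2]
finger_gap: 0.3
```

apply_moves([
  [0,[0,0,-0.0015],0],
  [0,[0,0,-0.003],0],
  [0,[0,0,-0.0045],0],
  [0,[0,0,-0.006],0],
  [0,[0,0,-0.0063],0],
])

```text
time: 11.95
tool_pos: [529.6, -180.4, 129.3]
tcp_rot: [-179.9, 0.4, -10.1]
ft_force: [0.4, 0.4, 2.2]
finger_gap: 0.3
```

apply_moves([
  [0,[0,0,-0.0005],0],
  [0,[0,0,-0.001],0],
  [0,[0,0,-0.001],0],
])

```text
time: 12.32
tool_pos: [529.6, -180.4, 128.2]
tcp_rot: [-179.9, 0.4, -10.1]
ft_force: [-0.3, -0.0, 2.1]
finger_gap: -0.2
```

apply_moves([
  [0,[0,0,-0.0005],0],
  [0,[0,0,-0.0005],0],
])

```text
time: 12.58
tool_pos: [529.8, -180.5, 127.9]
tcp_rot: [-179.9, 0.4, -10.1]
ft_force: [0.3, -0.1, 4.0]
finger_gap: 0.3
```

apply_moves([
  [0,[0,0,-0.0005],0],
  [0,[0,0,-0.0005],0],
])

```text
time: 12.82
tool_pos: [529.9, -180.5, 127.6]
tcp_rot: [-180.0, 0.4, -10.1]
ft_force: [-0.4, -0.2, 4.9]
finger_gap: 0.1
```

apply_moves([
  [0,[0,0,-0.0004],0],
  [0,[0,0,-0.0004],0],
])

```text
time: 13.08
tool_pos: [529.9, -180.5, 127.4]
tcp_rot: [-180.0, 0.4, -10.1]
ft_force: [-0.5, -0.6, 5.3]
finger_gap: 0.2
```

Red shows the same signature. I'll retreat up and back out of the view for a check.

apply_moves([
  [0,[0,0,0.004],0],
  [0,[0,0,0.03],0],
  [0,[0,0,0.07],0],
  [0,[-0.03,-0.03,0.11],0],
  [0,[-0.06,-0.07,0.12],0],
])

```text
time: 13.7
tool_pos: [470.5, -251.2, 250.6]
tcp_rot: [179.9, 0.1, -10.0]
ft_force: [0.5, -1.4, -0.2]
finger_gap: -0.2
```

apply_moves([
  [0,[-0.035,-0.05,0],0],
  [0,[-0.07,-0.1,0],0],
  [0,[-0.105,-0.15,0],0],
  [0,[-0.14,-0.2,0],0],
  [0,[-0.16,-0.23,0],0],
])

```text
time: 14.32
tool_pos: [308.2, -483.0, 250.1]
tcp_rot: [180.0, 0.2, -10.1]
ft_force: [1.1, 0.7, 1.1]
finger_gap: -0.1
```

```bash
python3 look.py d1
python3 - <<'E'
import pickle,cv2
cv2.imwrite("pics/dtop.png",pickle.load(open("top_d1.pkl","rb"))["color"])
E
```

```text
14.425 [ 307.65 -483.59  249.79] [179.96   0.21 -10.24] [-0.07  1.52 -1.06] 0.016905036323763986
```

View pics/d1.png

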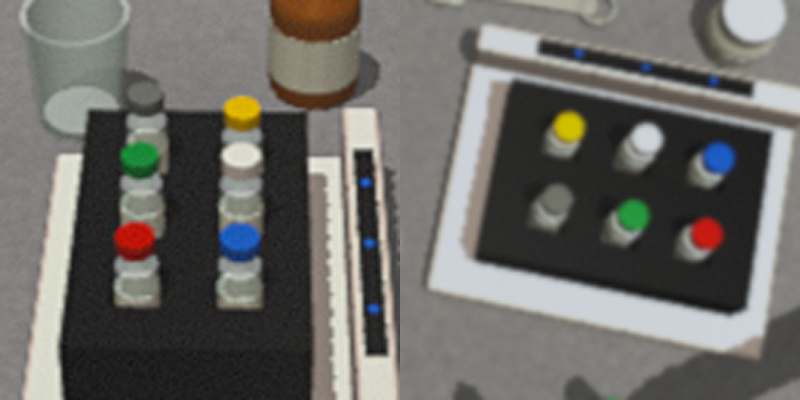

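View pics/dtop.png

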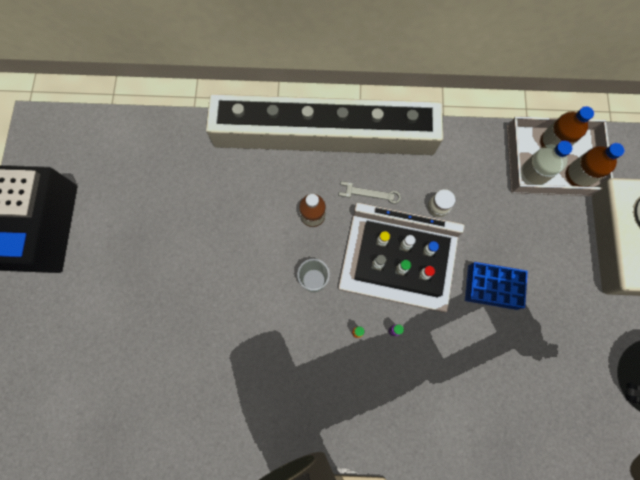

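Blue, yellow and red all sit lower now and everything else is unmoved. I'll measure the drop in pixels.

Run:
```python
import cv2,pickle,numpy as np
A=pickle.load(open("side0.pkl","rb"));B=pickle.load(open("side_d1.pkl","rb"))
P=dict(yellow=(600.3,-87.2),blue=(582.6,-189.7),red=(529.4,-180.5),green=(538.2,-129.3))
H=dict(yellow=(20,35),blue=(100,125),red=None,green=(45,75))
for k,(x,y) in P.items():
    e=cv2.projectPoints(np.array([[x,y,127.],[x,y,117.]]),A["rvec"],A["tvec"],A["intrinsics"],None)[0].reshape(2,2)
    u,v=e[0].astype(int); c=[]
    for p in(A,B):
        h=cv2.cvtColor(p["color"][v-12:v+22,u-11:u+12],cv2.COLOR_BGR2HSV)
        hu=h[...,0].astype(int); m=(h[...,1]>130)&(h[...,2]>60)
        m&=((hu<10)|(hu>170)) if H[k] is None else ((hu>=H[k][0])&(hu<=H[k][1]))
        ys,xs=np.nonzero(m); c.append((xs.mean(),ys.mean(),len(xs)))
    print(k,"expected drop px",(e[1]-e[0]).round(2),"measured",np.subtract(c[1],c[0]).round(2))
```

```text
yellow expected drop px [0.   4.52] measured [0.07 4.52 7.  ]
blue expected drop px [0.01 4.67] measured [0.14 4.59 4.  ]
red expected drop px [0.22 4.67] measured [0.21 4.54 7.  ]
green expected drop px [0.2  4.59] measured [ 0.08 -0.01  2.  ]
```

```bash
python3 -c "
from bench import hand_in; print(hand_in())"
```

```text
the job is handed in; nothing more can be done
None
```

I pressed the blue, then the yellow, then the red vial fully home with the closed fingertips, and handed the job in at about 14.5 s of the 51 s allowed.

- **Force:** the highest reading on any cap was 5.6 N. It rose clearly above the 3 N yield only at the end of travel, with the fingertip at about 116.5 mm against an expected 117 mm. That stays under the tray's 8 N limit, though the force is only reported at the end of each move.
- **Drop of each cap, from the side camera:**

| Cap | Measured (px) | Expected for 10 mm (px) |
|---|---|---|
| Blue | 4.59 | 4.67 |
| Yellow | 4.52 | 4.52 |
| Red | 4.54 | 4.67 |
| Green (left alone) | -0.01 | 0 |

- **Everything else:** the white and grey vials and the other bench items look unmoved in the last pictures; I checked those by eye only. The arm ended well clear of everything.
- **One disagreement:** the two cameras placed the tray about 4 mm apart, consistent with their calibration error. I used the joint fit, and the fingertips looked centred on the blue cap.

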